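# Set a dowel with the bench dowel press

## Task

Slide the wooden strip, dowel end first and face up, along the press's channel until its end is fully home against the end stop. Then ease the knob slowly straight down until you feel it bottom firmly against its depth stop, hold it there for half a second without forcing it (the press must never be pushed with more than 28 N), and let it spring all the way back up. Let go of everything, leave the strip home in the press and do not disturb the other things on the bench.

Things in the scene. Friction and masses are not known exactly. Their poses are not given: they have to be found in the camera images.
- strip_mid (a point): Centre (half-way up) of a loose pine strip lying flat: 160 long (x), 40 wide (y), 18 thick (z), in mm, 60 to 130 g. An upright dowel 10 in diameter stands on its upper face, on the centre line 50 from the centre towards the +x end. Grasp it across its width some 35 behind the centre (away from the dowel), so that the gripper stays clear of the press.
- dowel: The dowel in the strip: origin at the centre of its top end, z up. It starts 22 mm proud of the strip's upper face (origin 31 above and 50 along +x from strip_mid). Tight fit: about 3 N pushes it down; it stays where it is pushed.
- press: Bench dowel press, fixed: wooden base board 225 x 80 x 12 mm with a grey C-frame. Origin at bench level on the ram's vertical axis, z up, x along the channel to the end stop. Board from x=-120 to 105, upper face z=12. Head overhangs from x=-18, y +-22, z 72 to 102, with the ram's tip under it at z=60. Column at x=47 to 87.
- channel_mouth (a point): Open end of the channel, on the board's upper face, axes as the press (58 mm from the ram axis towards -x). The mouth flares: about 60 wide here, narrowing over 23 to two parallel metal rails 43 apart (1.5 clear each side of the strip) and 14 high, which run to the end stop's face 88 from here along +x.
- strip_home (a point): Where strip_mid is when the strip is fully home, flat on the board with its dowel end against the end stop and the dowel under the ram: x=-50, y=0, z=21 mm in the press. Axes as the press; the strip's +x points along this +x. The stop's face is 80 ahead.
- ram: Sprung ram with a round wooden knob, 40 mm in diameter, 22 high. Origin: centre of the knob's flat top, 170.5 above the bench when up, z up; moves straight down. The spring needs 3 N to start, 4 to 6 N at the bottom. After 8 of travel it meets the dowel: 3 N more, not yet the bottom. Bottoms hard after 12 to 26, different each time: find it by feel, slowly (5 mm/s). 11 to 16 N in all rests it firmly on its stop.
- stop_sleeve: Fixed sleeve round the ram's shaft on top of the head, below the knob; origin on the ram's axis at the head's top face, 102 mm above the bench. It carries a steel nut, 32 in diameter and 20 high, the depth stop that the knob's underside bottoms on; the nut's height varies by 14 and is not given by this pose.
- cup: Bystander: pale ceramic cup, 76 mm in diameter, 95 high; origin centre of underside. Leave alone.
- mallet: Bystander: wooden mallet lying on the bench, 240 mm long along x. Leave alone.
- square: Bystander: try square lying flat, stock 100 x 20 x 16 mm along x, steel blade 150 long to its +y. Leave alone.

How it is judged:
By the outcome, as a careful person would: the job done as asked, in the order asked, and still so for the second after the job is handed in, with the robot touching nothing.
It also fails if it takes over 72 s, if anything falls off the work surface, if the arm or the gripper's body presses on something with over 40 N, if the wrist force passes 120 N, or if a joint passes its speed limit or range.

## Robot

A 6-joint arm with a two-finger parallel gripper is mounted at the origin on the work surface. World frame = base frame: x ahead of the robot, y to its left, z up, the work surface at z = 0. Lengths are in m, angles in rad, forces in N, time in s.
With the tool pointing down it reaches from about 0.225 to 0.875 m from the base axis. Payload 3.4 kg.
Tool frame: the origin (TCP) lies between the finger pads; the fingertips stand 17 mm ahead of it and the grasp point (between the pads) lies 2 mm behind it; z points along the fingers, x is the direction in which the jaws open and shut, and the axes are right-handed (so a half turn about z gives the same grasp; the last joint's range is limited). The gripper opens to 85 mm and grips with 20 to 120 N. Pads are 22 mm wide; open, the fingers measure 114 mm over their backs; the gripper's body (76 mm by 85 mm) begins 54 mm behind the grasp point. The pads swing forward as they close: fully open they stand 13 mm farther back than shut.
Start: joints at [-1.271, 0.276, 1.505, -0, 1.361, -0.121], TCP at [0.235, -0.525, 0.248] pointing down, gripper open.
Joint ranges: [-2.89, 2.89], [-0.75, 2.08], [0.22, 2.7], [-1.18, 4.32], [0.11, 2.71], [-2.7, 2.7]. Speed limits (rad/s): [2.57, 2.57, 3.14, 3.14, 3.14, 3.14].

## Interface

Orientations are given as a unit quaternion [x, y, z, w].
In Python, from workcell import * gives the robot as it stands.
- The arm moves only by the tool carry_out, never from a script. Its argument "series" is a list of rows, each a list of 7 numbers: the shift along the tool's x, y, z in cm, then the turn, a rotation vector about the tool's x, y, z in rad, then the closure, from -1 (fully open) to 1 (shut). In form: [[tx, ty, tz, rx, ry, rz, gripper], ...]. A call has 1 to 12 rows; each row shifts and turns the commanded pose from where the row before left it, along the tool's axes as they then stand; what a row does not reach is not made up. A row lasts 1/10 s, in which the tool goes at most 50 mm and 8.59 degrees, less where a joint would pass 70% of its speed; a pose out of reach is approached as far as the arm can. A call is refused whole if a number of a shift passes 5 or a number of a turn 0.15, either way. A call with a gripper value outside its range is refused whole. The fingers move at their own pace and stop on an object; the grip force is fixed at half the most. Time passes only in rows, so rows that do not move let the fingers close. It gives the time, the measured TCP pose, the force and the opening at its end, in the units of the state.
- sense(): the state, without advancing time (a new reading comes with each control period).
- camera(name): name is "scene" or "top" or "wrist"; returns the picture (400x640x3 uint8, red, green, blue); there is no depth.
- camera_model(name): a dict with "fx", "fy", "cx", "cy" (pixels), "k1" (the pictures are not rectified: a ray, as slopes to the right and down, at radius r is drawn at 1 + k1 r^2 times it, then the intrinsics apply), "xyz" and "rotation" of the camera in the world; the wrist camera has in their place "hand_eye" (4x4, takes a point from camera to tool coordinates, whose origin is the TCP and whose axes are the tool frame's). Camera axes: x right, y down, z forward; pixel columns grow to the right and rows downward; lengths in m; the calibration is good to about 2 mm. A picture is of the moment at which its call begins: read the wrist's pose just before it. camera_model takes no time and is no camera call.
- sign_off(): hands the job in, once; it reports no verdict.
The state is a dict: "time_s": time; "joint_pos": joint angles; "qd": joint speeds; "joint_torque": joint torques, N m; "eef_pos": TCP position; "orientation": TCP orientation; "ft_force": force on the tool from outside, world axes, zero at the start; "moment": the same for the moment, N m; "gripper_width": finger opening in m.
Only numpy, scipy, OpenCV 4.12 (cv2) and the standard library are available. Lean on these libraries where they do the work, as an engineer would, in place of code of your own. Each camera call takes 0.05 s, during which the arm holds its last target.

## Working session

There is one attempt and no reset: what is moved stays moved. The work goes in short steps, Python scripts to look and compute and a tool call to move; the robot and the scene stay as the last step left them, time stands still between calls to the robot, and variables do not carry over. Pictures are saved under pics/ and viewed, and the job is handed in when it is done.

Besides the shell and the picture viewer there is one more tool, called by a JSON object that holds its "name" and its "arguments". carry_out: Moves the arm, as the interface text tells. Its arguments: {"type":"object","properties":{"series":{"type":"array","items":{"type":"array","items":{"type":"number"}}}},"required":["series"]}

```bash
mkdir -p pics; ls; python3 - <<'E'
from workcell import *
import cv2
s=sense(); print({k:s[k] for k in ("time_s","eef_pos","orientation","ft_force","gripper_width")})
for n in ("scene","top"):
    im=camera(n); cv2.imwrite(f"pics/{n}0.png",im[:,:,::-1]); print(n,camera_model(n))
print(camera_model("wrist"))
E
```

```text
pics
{'time_s': 0.0, 'eef_pos': array([ 0.2347343 , -0.52436457,  0.2474184 ]), 'orientation': array([ 8.39197818e-01, -5.43825466e-01, -7.17589301e-04, -6.08375549e-04]), 'ft_force': array([-0.61775932,  0.16751597,  0.62647176]), 'gripper_width': 0.08536714693537119}
scene {'fx': 374.1551366194764, 'fy': 374.1551366194764, 'cx': 317.59512816639074, 'cy': 195.94395494087553, 'k1': 0.0017896470630096115, 'xyz': array([ 0.99543063, -0.25543659,  0.9798377 ]), 'rotation': array([ 0.80493342,  0.52708924, -0.14893781, -0.22820311])}
top {'fx': 402.94246581262496, 'fy': 402.94246581262496, 'cx': 310.8958430407204, 'cy': 199.01915822096535, 'k1': -0.05312866687417671, 'xyz': array([ 0.42999609, -0.07142825,  1.04540859]), 'rotation': array([ 0.70837575, -0.70415025,  0.02498092, -0.04185898])}
{'fx': 349.9240867254735, 'fy': 349.9240867254735, 'cx': 314.4485311752554, 'cy': 204.21775102412104, 'k1': -0.0748717389997002, 'hand_eye': array([[ 9.99999044e-01,  1.08487886e-04,  1.37830503e-03,
        -5.51319222e-04],
       [-4.72482612e-04,  9.63711756e-01,  2.66944618e-01,
        -6.71320627e-02],
       [-1.29932850e-03, -2.66945014e-01,  9.63710886e-01,
        -1.25363053e-01],
       [ 0.00000000e+00,  0.00000000e+00,  0.00000000e+00,
         1.00000000e+00]])}
```

View pics/scene0.png

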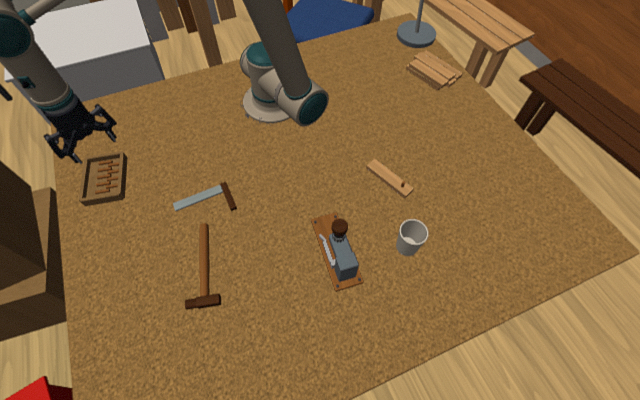

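View pics/top0.png

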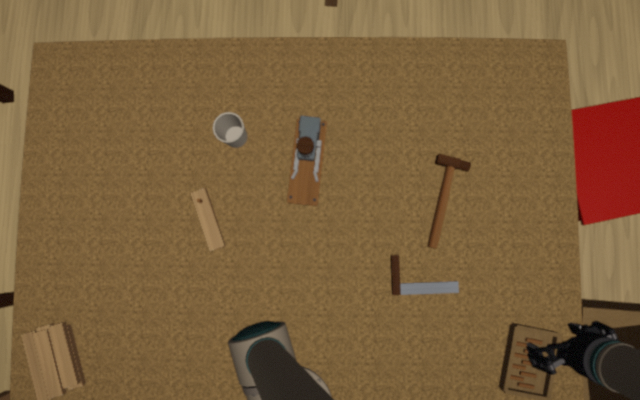

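The top view shows the strip near (207,220) with its dowel end at (200,200), and the press with the knob near (305,146) and the board's open end near (305,200). The cup is at (230,130). I'll measure these with zoomed crops and masks.

```bash
cat > h.py <<'E'
import numpy as np, cv2
from scipy.spatial.transform import Rotation as R
from workcell import *
def cam(name,s=None):
    m=camera_model(name)
    if 'hand_eye' in m:
        s=s or sense(); T=np.eye(4); T[:3,:3]=R.from_quat(s['orientation']).as_matrix(); T[:3,3]=s['eef_pos']
        T=T@m['hand_eye']; m['R']=T[:3,:3]; m['t']=T[:3,3]
    else:
        m['R']=R.from_quat(m['rotation']).as_matrix() if np.size(m['rotation'])==4 else np.array(m['rotation']); m['t']=np.array(m['xyz'])
    return m
def ray(m,u,v):
    x=(u-m['cx'])/m['fx'];y=(v-m['cy'])/m['fy'];a,b=x,y
    for _ in range(20):
        f=1+m['k1']*(a*a+b*b); a,b=x/f,y/f
    return m['R']@np.array([a,b,1.])
def on(m,u,v,z):
    d=ray(m,u,v); return m['t']+d*(z-m['t'][2])/d[2]
def proj(m,p):
    c=m['R'].T@(np.array(p)-m['t']); a,b=c[:2]/c[2]; f=1+m['k1']*(a*a+b*b)
    return np.array([m['cx']+m['fx']*a*f,m['cy']+m['fy']*b*f])
def tri(m1,p1,m2,p2):
    A=np.zeros((3,3));B=np.zeros(3)
    for m,p in((m1,p1),(m2,p2)):
        d=ray(m,*p);d/=np.linalg.norm(d);P=np.eye(3)-np.outer(d,d);A+=P;B+=P@m['t']
    return np.linalg.solve(A,B)
E
python3 - <<'E'
import cv2,numpy as np
t=cv2.imread('pics/top0.png');s=cv2.imread('pics/scene0.png')
a=cv2.resize(t[105:265,180:340],None,fx=3.7,fy=3.7,interpolation=cv2.INTER_CUBIC)
cv2.imwrite('pics/t_crop.png',a)
b=cv2.resize(s[150:300,300:450],None,fx=4,fy=4,interpolation=cv2.INTER_CUBIC)
cv2.imwrite('pics/s_crop.png',b)
E
```

```text
(no output)
```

View pics/t_crop.png

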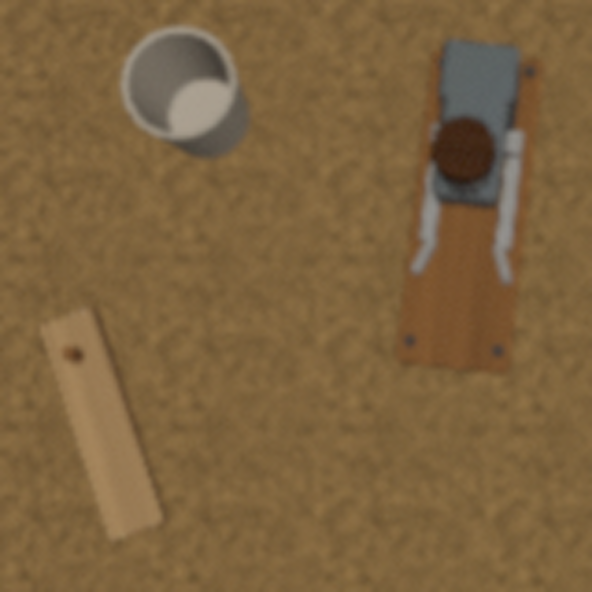

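View pics/s_crop.png

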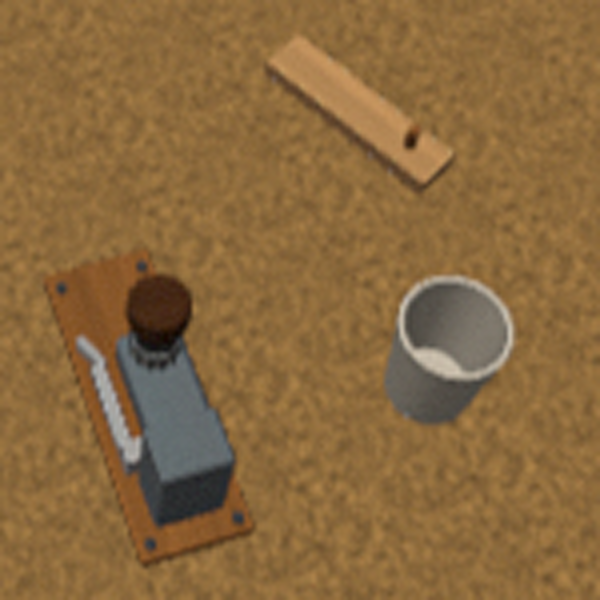

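```bash
python3 - <<'E'
from h import *
np.set_printoptions(precision=4,suppress=True)
t=cam('top');s=cam('scene')
T=lambda x,y:((x+.5)/3.7+180-.5,(y+.5)/3.7+105-.5)
S=lambda x,y:((x+.5)/4+300-.5,(y+.5)/4+150-.5)
print('strip top', [on(t,*T(*p),.018)[:2] for p in((42,325),(92,307),(162,521),(112,540))])
print('strip scene', [on(s,*S(*p),.018)[:2] for p in((298,37),(267,66),(421,187),(455,155))])
im=cv2.imread('pics/top0.png');hsv=cv2.cvtColor(im,cv2.COLOR_BGR2HSV)
roi=im[180:260,185:230].astype(int)
mask=((roi[:,:,0]>88)&(roi[:,:,2]>140)).astype(np.uint8)
n,l,st,c=cv2.connectedComponentsWithStats(mask);k=1+np.argmax(st[1:,4]);
cn=max(cv2.findContours((l==k).astype(np.uint8),0,2)[0],key=cv2.contourArea)
r=cv2.minAreaRect(cn);print(r);b=cv2.boxPoints(r)+[185,180]
P=np.array([on(t,*p,.018)[:2] for p in b]);print(P,P.mean(0),np.linalg.norm(np.diff(P,axis=0),axis=1))
print('dowel top T',on(t,*T(73,353),.04),'S',on(s,*S(411,133),.04))
print('knob T',on(t,*T(463,149),.1705),'S',on(s,*S(159,303),.1705),'tri',tri(t,T(463,149),s,S(159,303)))
print('board T',[on(t,*T(*p),.012)[:2] for p in((400,360),(508,373),(540,58))])
print('board S',[on(s,*S(*p),.012)[:2] for p in((45,285),(148,252),(255,527),(146,562))])
print('screws T',[on(t,*T(*p),.012)[:2] for p in((410,341),(497,351),(529,71))])
print('screws S',[on(s,*S(*p),.012)[:2] for p in((61,288),(141,266),(238,518),(151,544))])
print('rails T',[on(t,*T(*p),.026)[:2] for p in((415,272),(506,281))])
print('cup T',on(t,*T(180,84),.095))
E
```

```text
strip top [array([0.5429, 0.265 ]), array([0.5558, 0.2298]), array([0.4071, 0.1762]), array([0.3937, 0.2108])]
strip scene [array([0.3972, 0.2048]), array([0.4128, 0.1687]), array([0.5595, 0.223 ]), array([0.5449, 0.2615])]
((19.810508728027344, 46.55573272705078), (47.68610763549805, 3.724595308303833), 73.61045837402344)
[[0.5125 0.25  ]
 [0.5152 0.2407]
 [0.3981 0.2021]
 [0.3953 0.2113]] [0.4553 0.226 ] [0.0097 0.1234 0.0096]
dowel top T [0.5213 0.2356 0.04  ] S [0.525  0.2296 0.04  ]
knob T [ 0.6331 -0.0358  0.1705] S [ 0.6367 -0.0406  0.1705] tri [ 0.6341 -0.0371  0.1637]
board T [array([0.5201, 0.0133]), array([ 0.5114, -0.062 ]), array([ 0.736 , -0.0835])]
board S [array([ 0.5199, -0.0685]), array([0.525 , 0.0121]), array([ 0.7431, -0.0114]), array([ 0.7355, -0.088 ])]
screws T [array([0.5335, 0.0065]), array([ 0.5267, -0.0543]), array([ 0.7265, -0.0757])]
screws S [array([ 0.5269, -0.0587]), array([0.5336, 0.0024]), array([ 0.733, -0.019]), array([ 0.7259, -0.0798])]
rails T [array([0.58  , 0.0025]), array([ 0.574 , -0.0604])]
cup T [0.6942 0.1539 0.095 ]
```

```bash
cat > plan.py <<'E'
from h import *
def plan(p0,yaw0,p1,yaw1,n):
    """tool down, yaw=world angle of tool x (deg). prints rows cm/rad"""
    d=(np.array(p1)-p0)/n; dy=np.radians(yaw1-yaw0)/n
    p=np.array(p0,float);rows=[]
    for i in range(n):
        y=np.radians(yaw0)+dy*i
        X=np.array([np.cos(y),np.sin(y),0]);Y=np.array([np.sin(y),-np.cos(y),0])
        # correct for rounding
        goal=np.array(p0)+d*(i+1);e=goal-p
        r=[round(100*e@X,1),round(100*e@Y,1),round(-100*e[2],1)]
        p=p+(X*r[0]+Y*r[1]+np.array([0,0,-1])*r[2])/100
        rows.append(r+[0,0,round(-dy,3)])
    return rows,p
def yaw():
    s=sense();M=R.from_quat(s['orientation']).as_matrix();return np.degrees(np.arctan2(M[1,0],M[0,0]))
E
python3 - <<'E'
from plan import *
s=sense()
r,p=plan(s['eef_pos'],yaw(),[.444,.205,.2],110.2,24)
print(yaw(),p)
for x in r: print(x)
E
```

```text
-65.89141523832949 [0.44387014 0.20518002 0.19950072]
[np.float64(-2.4), np.float64(-2.0), np.float64(0.2), 0, 0, np.float64(-0.128)]
[np.float64(-2.2), np.float64(-2.4), np.float64(0.2), 0, 0, np.float64(-0.128)]
[np.float64(-1.8), np.float64(-2.5), np.float64(0.2), 0, 0, np.float64(-0.128)]
[np.float64(-1.5), np.float64(-2.8), np.float64(0.2), 0, 0, np.float64(-0.128)]
[np.float64(-1.1), np.float64(-3.0), np.float64(0.2), 0, 0, np.float64(-0.128)]
[np.float64(-0.7), np.float64(-3.1), np.float64(0.2), 0, 0, np.float64(-0.128)]
[np.float64(-0.3), np.float64(-3.1), np.float64(0.2), 0, 0, np.float64(-0.128)]
[np.float64(0.1), np.float64(-3.2), np.float64(0.2), 0, 0, np.float64(-0.128)]
[np.float64(0.5), np.float64(-3.1), np.float64(0.2), 0, 0, np.float64(-0.128)]
[np.float64(0.8), np.float64(-3.0), np.float64(0.2), 0, 0, np.float64(-0.128)]
[np.float64(1.3), np.float64(-2.9), np.float64(0.2), 0, 0, np.float64(-0.128)]
[np.float64(1.6), np.float64(-2.7), np.float64(0.2), 0, 0, np.float64(-0.128)]
[np.float64(2.0), np.float64(-2.5), np.float64(0.2), 0, 0, np.float64(-0.128)]
[np.float64(
[... 152 characters left out ...]
oat64(2.7), np.float64(-1.5), np.float64(0.2), 0, 0, np.float64(-0.128)]
[np.float64(2.9), np.float64(-1.2), np.float64(0.2), 0, 0, np.float64(-0.128)]
[np.float64(3.1), np.float64(-0.9), np.float64(0.2), 0, 0, np.float64(-0.128)]
[np.float64(3.1), np.float64(-0.4), np.float64(0.2), 0, 0, np.float64(-0.128)]
[np.float64(3.2), np.float64(-0.0), np.float64(0.2), 0, 0, np.float64(-0.128)]
[np.float64(3.1), np.float64(0.3), np.float64(0.2), 0, 0, np.float64(-0.128)]
[np.float64(3.1), np.float64(0.8), np.float64(0.2), 0, 0, np.float64(-0.128)]
[np.float64(2.9), np.float64(1.2), np.float64(0.2), 0, 0, np.float64(-0.128)]
[np.float64(2.8), np.float64(1.5), np.float64(0.2), 0, 0, np.float64(-0.128)]
```

{"name": "carry_out", "arguments": {"series": [[-2.4,-2.0,0.2,0,0,-0.128,-1],[-2.2,-2.4,0.2,0,0,-0.128,-1],[-1.8,-2.5,0.2,0,0,-0.128,-1],[-1.5,-2.8,0.2,0,0,-0.128,-1],[-1.1,-3.0,0.2,0,0,-0.128,-1],[-0.7,-3.1,0.2,0,0,-0.128,-1],[-0.3,-3.1,0.2,0,0,-0.128,-1],[0.1,-3.2,0.2,0,0,-0.128,-1],[0.5,-3.1,0.2,0,0,-0.128,-1],[0.8,-3.0,0.2,0,0,-0.128,-1],[1.3,-2.9,0.2,0,0,-0.128,-1],[1.6,-2.7,0.2,0,0,-0.128,-1]]}}

```text
time_s: 1.3
eef_pos: [0.3394, -0.1594, 0.224]
orientation: [0.981, 0.194, -0.0, -0.0]
ft_force: [1.2, -0.8, -0.6]
gripper_width: 0.0855
```

{"name": "carry_out", "arguments": {"series": [[2.0,-2.5,0.2,0,0,-0.128,-1],[2.2,-2.3,0.2,0,0,-0.128,-1],[2.6,-1.9,0.2,0,0,-0.128,-1],[2.7,-1.5,0.2,0,0,-0.128,-1],[2.9,-1.2,0.2,0,0,-0.128,-1],[3.1,-0.9,0.2,0,0,-0.128,-1],[3.1,-0.4,0.2,0,0,-0.128,-1],[3.2,0,0.2,0,0,-0.128,-1],[3.1,0.3,0.2,0,0,-0.128,-1],[3.1,0.8,0.2,0,0,-0.128,-1],[2.9,1.2,0.2,0,0,-0.128,-1],[2.8,1.5,0.2,0,0,-0.128,-1]]}}

```text
time_s: 2.5
eef_pos: [0.4444, 0.2058, 0.1999]
orientation: [0.57, 0.821, -0.0, -0.0]
ft_force: [-0.2, -0.4, 1.1]
gripper_width: 0.0855
```

{"name": "carry_out", "arguments": {"series": [[0,0,0,0,0,0,-1],[0,0,0,0,0,0,-1],[0,0,0,0,0,0,-1]]}}

```text
time_s: 2.8
eef_pos: [0.4438, 0.2038, 0.2]
orientation: [0.573, 0.819, -0.001, -0.0]
ft_force: [0.3, -0.6, 0.7]
gripper_width: 0.085
```

```bash
python3 - <<'E'
from plan import *
s=sense();im=camera('wrist')
np.savez('w1.npz',p=s['eef_pos'],q=s['orientation']);cv2.imwrite('pics/w1.png',im[:,:,::-1])
print(s['time_s'],s['eef_pos'],yaw(),s['orientation'],s['qd'].round(3),s['ft_force'])
E
```

```text
2.8 [0.44382657 0.20377123 0.19998538] 110.030323311998 [ 5.73156442e-01  8.19445623e-01 -7.32461769e-04 -1.64818959e-04] [-0.011 -0.009  0.002  0.003 -0.004 -0.003] [ 0.31635771 -0.62335923  0.70331169]
```

View pics/w1.png

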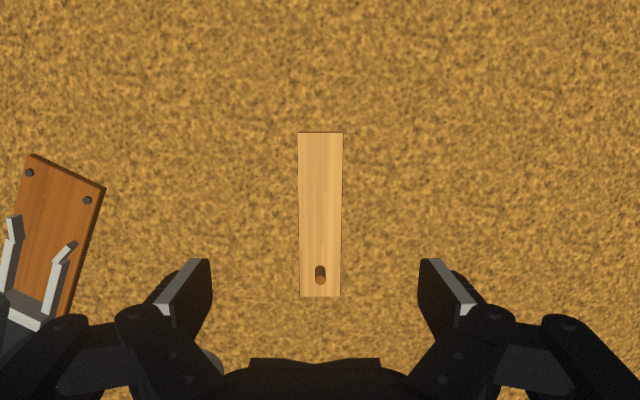

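The wrist view shows the strip's upper face with corners near (297,132), (343,132), (341,297) and (300,297), and the dowel at (320,270). The press's open end is on the left: corners near (35,155) and (105,187), screws at (29,173) and (87,200).

```bash
python3 - <<'E'
from plan import *
np.set_printoptions(precision=4,suppress=True)
d=np.load('w1.npz');m=cam('wrist',dict(eef_pos=d['p'],orientation=d['q']))
im=cv2.imread('pics/w1.png').astype(int)
hsv=cv2.cvtColor(im.astype(np.uint8),cv2.COLOR_BGR2HSV)
print(im[200,310],im[150,330],im[200,250],im[250,200])
mask=((im[:,:,0]>80)&(im[:,:,2]>190)).astype(np.uint8); mask[:,:280]=0;mask[:,360:]=0;mask[:120]=0;mask[310:]=0
mask=cv2.morphologyEx(mask,cv2.MORPH_OPEN,np.ones((5,5)));
mask=cv2.morphologyEx(mask,cv2.MORPH_CLOSE,np.ones((9,9)))
cn=max(cv2.findContours(mask,0,2)[0],key=cv2.contourArea);print(cv2.boundingRect(cn),cv2.minAreaRect(cn))
P=np.array([on(m,*p,.018)[:2] for p in((297.5,132),(343,132),(341,297),(300,297))])
print(P,P.mean(0),np.linalg.norm(np.roll(P,-1,0)-P,axis=1))
b=(P[0]+P[1])/2;f=(P[2]+P[3])/2;print('yaw',np.degrees(np.arctan2(*(f-b)[::-1])))
print('dowel top',on(m,320,267,.040))
A=[on(m,*p,.012)[:2] for p in((35,154),(106,188),(29,173),(87,200))];print('press corner,corner,screw,screw',A)
print('rail tips',[on(m,*p,.026)[:2] for p in((12,218),(74,243))])
E
```

```text
[ 85 156 205] [101 175 225] [ 61 131 179] [ 61 128 175]
(298, 133, 45, 164) ((320.0, 214.5), (163.0, 44.0), 90.0)
[[0.4039 0.1736]
 [0.3903 0.2106]
 [0.5402 0.2671]
 [0.5542 0.2289]] [0.4722 0.22  ] [0.0394 0.1602 0.0406 0.1601]
yaw 20.433016985178778
dowel top [0.5069 0.2322 0.04  ]
press corner,corner,screw,screw [array([ 0.5059, -0.0548]), array([0.5141, 0.0197]), array([ 0.5265, -0.0583]), array([0.5325, 0.0037])]
rail tips [array([ 0.5706, -0.0595]), array([0.5729, 0.0062])]
```

{"name": "carry_out", "arguments": {"series": [[0.5,-0.3,3.0,0,0,-0.007,-1],[0,0,3.5,0,0,0,-1],[0,0,3.5,0,0,0,-1],[0,0,3.0,0,0,0,-1],[0,0,2.2,0,0,0,-1],[0,0,1.4,0,0,0,-1],[0,0,0.7,0,0,0,-1],[0,0,0.3,0,0,0,-1],[0,0,0,0,0,0,-1],[0,0,0,0,0,0,-1]]}}

```text
time_s: 3.85
eef_pos: [0.4406, 0.2083, 0.0251]
orientation: [0.57, 0.822, 0.001, 0.001]
ft_force: [-0.5, -0.1, 0.6]
gripper_width: 0.0853
```

{"name": "carry_out", "arguments": {"series": [[0,0,0,0,0,0,1],[0,0,0,0,0,0,1],[0,0,0,0,0,0,1],[0,0,0,0,0,0,1],[0,0,0,0,0,0,1],[0,0,0,0,0,0,1],[0,0,0,0,0,0,1],[0,0,0,0,0,0,1]]}}

```text
time_s: 4.65
eef_pos: [0.4403, 0.2084, 0.025]
orientation: [0.57, 0.822, 0.0, 0.0]
ft_force: [-0.7, -0.8, 5.0]
gripper_width: 0.0381
```

```bash
python3 - <<'E'
from plan import *
s=sense();im=camera('wrist')
cv2.imwrite('pics/w2.png',im[:,:,::-1])
print(s['time_s'],s['eef_pos'],yaw(),s['gripper_width'],s['ft_force'])
E
```

```text
4.65 [0.44026937 0.20838708 0.02496331] 110.52610849757036 0.038138504139958444 [-0.72762321 -0.84574955  4.97347317]
```

View pics/w2.png

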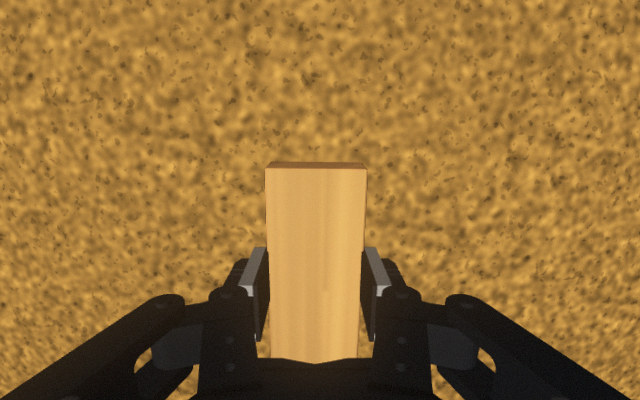

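```bash
python3 - <<'E'
from plan import *
d=dict(p=sense()['eef_pos']);m=cam('wrist')
print([on(m,*p,.018)[:2] for p in((265,168),(367,168))])
r,p=plan([.4403,.2084,.12],110.5,[.589,.076,.24],83.9,9)
for x in r: print([float(v) for v in x])
E
```

```text
[array([0.40380039, 0.17493142]), array([0.39010102, 0.2114338 ])]
[-2.0, 1.0, -1.3, 0.0, 0.0, 0.052]
[-1.9, 1.2, -1.4, 0.0, 0.0, 0.052]
[-1.8, 1.2, -1.3, 0.0, 0.0, 0.052]
[-1.8, 1.3, -1.3, 0.0, 0.0, 0.052]
[-1.7, 1.4, -1.4, 0.0, 0.0, 0.052]
[-1.6, 1.5, -1.3, 0.0, 0.0, 0.052]
[-1.6, 1.6, -1.3, 0.0, 0.0, 0.052]
[-1.4, 1.6, -1.4, 0.0, 0.0, 0.052]
[-1.4, 1.8, -1.3, 0.0, 0.0, 0.052]
```

{"name": "carry_out", "arguments": {"series": [[0,0,-1.0,0,0,0,1],[0,0,-2.5,0,0,0,1],[0,0,-3.0,0,0,0,1],[0,0,-3.0,0,0,0,1],[-2.0,1.0,-1.3,0,0,0.052,1],[-1.9,1.2,-1.4,0,0,0.052,1],[-1.8,1.2,-1.3,0,0,0.052,1],[-1.8,1.3,-1.3,0,0,0.052,1],[-1.7,1.4,-1.4,0,0,0.052,1],[-1.6,1.5,-1.3,0,0,0.052,1],[-1.6,1.6,-1.3,0,0,0.052,1],[-1.4,1.6,-1.4,0,0,0.052,1]]}}

```text
time_s: 5.9
eef_pos: [0.5715, 0.0899, 0.2269]
orientation: [0.728, 0.686, -0.0, -0.0]
ft_force: [-0.4, 0.5, -1.2]
gripper_width: 0.0381
```

{"name": "carry_out", "arguments": {"series": [[-1.4,1.8,-1.3,0,0,0.052,1],[0,0,0,0,0,0,1],[0,0,0,0,0,0,1],[0,0,0,0,0,0,1],[0,0,0,0,0,0,1]]}}

```text
time_s: 6.4
eef_pos: [0.5874, 0.0763, 0.2386]
orientation: [0.744, 0.668, -0.001, -0.001]
ft_force: [0.3, 0.6, -2.1]
gripper_width: 0.0382
```

```bash
python3 - <<'E'
from plan import *
s=sense();im=camera('wrist')
np.savez('w3.npz',p=s['eef_pos'],q=s['orientation']);cv2.imwrite('pics/w3.png',im[:,:,::-1])
print(s['time_s'],s['eef_pos'],yaw(),s['gripper_width'],s['ft_force'])
E
```

```text
6.4 [0.58737886 0.07625889 0.23863338] 83.77079493734242 0.03816814247117726 [ 0.25897652  0.57879313 -2.10709533]
```

View pics/w3.png

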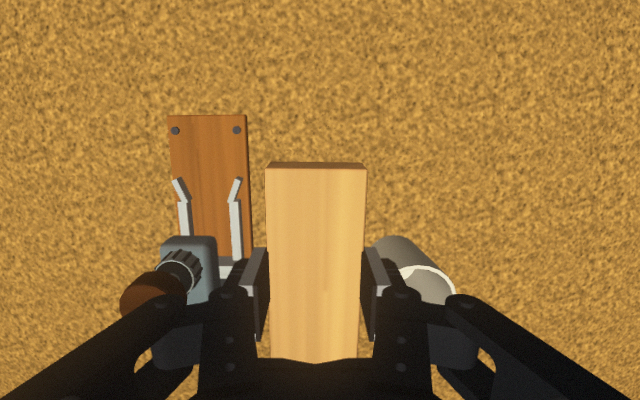

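The strip is held square. The board's rear corners are near (167,115) and (246,115), the screws near (175,130) and (237,130), and the rail mouth near row 180. The knob and nut are near (150,295) and (180,270). I'll zoom in.

```bash
python3 - <<'E'
import cv2
a=cv2.imread('pics/w3.png')[105:255,150:270]
cv2.imwrite('pics/w3c.png',cv2.resize(a,None,fx=4,fy=4,interpolation=cv2.INTER_CUBIC))
E
```

```text
(no output)
```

View pics/w3c.png

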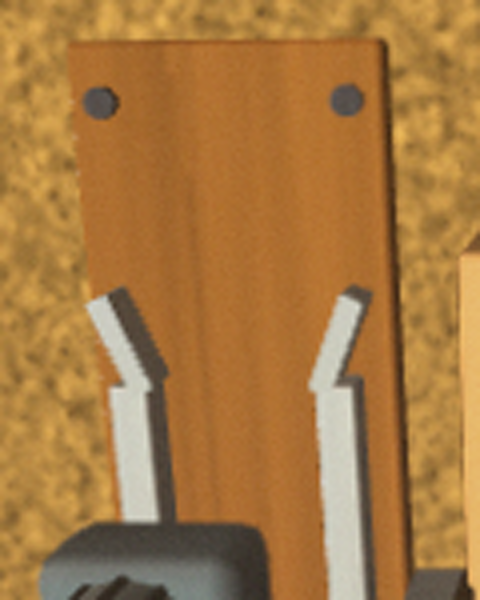

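```bash
python3 - <<'E'
from plan import *
np.set_printoptions(precision=4,suppress=True)
d=np.load('w3.npz');m=cam('wrist',dict(eef_pos=d['p'],orientation=d['q']))
C=lambda x,y:((x+.5)/4+149.5,(y+.5)/4+104.5)
f=lambda x,y,z:on(m,*C(x,y),z)[:2]
def an(a,b):return np.degrees(np.arctan2(*(b-a)[::-1]))
cl,cr=f(70,42,.012),f(380,40,.012);print('corners',cl,cr,np.linalg.norm(cl-cr),'mid',(cl+cr)/2,'yaw',an(cl,cr)-90)
print('board edge R',an(cr,f(404,600,.012)),'L',an(cl,f(88,285,.012)))
sl,sr=f(100,102,.012),f(347,100,.012);print('screws',sl,sr,np.linalg.norm(sl-sr),'mid',(sl+sr)/2,an(sl,sr)-90)
a,b=f(150,388,.026),f(158,520,.026);c,e=f(317,388,.026),f(328,600,.026)
print('rail start',a,c,'gap',np.linalg.norm(a-c),'mid',(a+c)/2,'angles',an(a,b),an(c,e))
print('flare',f(87,303,.026),f(370,292,.026))
for ps in(-6.1,-5.5):
  u=np.array([np.cos(np.radians(ps)),np.sin(np.radians(ps))])
  print('origin from corners',(cl+cr)/2+.12*u,'rail start+35',(a+c)/2+.035*u)
E
```

```text
corners [ 0.5093 -0.0625] [0.5182 0.0147] 0.0777227372919915 mid [ 0.5138 -0.0239] yaw -6.536818782790149
board edge R -6.627763847394295 L -7.60939181741564
screws [ 0.5247 -0.0579] [0.5316 0.0042] 0.06253145836765059 mid [ 0.5282 -0.0268] -6.326570444938042
rail start [ 0.596  -0.0543] [ 0.6006 -0.0118] gap 0.04270995300013725 mid [ 0.5983 -0.033 ] angles -8.519523670675357 -7.198797465869578
flare [ 0.5726 -0.0658] [0.5778 0.0055]
origin from corners [ 0.6331 -0.0367] rail start+35 [ 0.6331 -0.0367]
origin from corners [ 0.6332 -0.0354] rail start+35 [ 0.6331 -0.0364]
```

```bash
python3 - <<'E'
from plan import *
ps=np.radians(-6.2);u=np.array([np.cos(ps),np.sin(ps)]);v=np.array([-u[1],u[0]]);o=np.array([.6331,-.0369])
g=o-.179*u-.0005*v;print(g)
s=sense();print(s['eef_pos'])
r,p=plan(s['eef_pos'],yaw(),[*g,.139],83.8,6)
for x in r: print([float(t) for t in x])
print(p)
E
```

```text
[ 0.45509298 -0.01806519]
[0.58757354 0.07626214 0.23873995]
[-1.8, -2.0, 1.7, 0.0, 0.0, -0.0]
[-1.8, -2.0, 1.6, 0.0, 0.0, -0.0]
[-1.8, -2.1, 1.7, 0.0, 0.0, -0.0]
[-1.8, -2.0, 1.6, 0.0, 0.0, -0.0]
[-1.8, -2.0, 1.7, 0.0, 0.0, -0.0]
[-1.8, -2.0, 1.7, 0.0, 0.0, -0.0]
[ 0.45558932 -0.01799896  0.13873995]
```

{"name": "carry_out", "arguments": {"series": [[-1.8,-2.1,1.0,0,0,0,1],[-1.8,-2.1,1.6,0,0,0,1],[-1.8,-2.1,1.7,0,0,0,1],[-1.8,-2.0,1.7,0,0,0,1],[-1.8,-2.0,2.0,0,0,0,1],[-1.8,-2.0,2.5,0,0,0,1],[0,0,2.5,0,0,0,1],[0,0,2.5,0,0,0,1],[0,0,2.0,0,0,0,1],[0,0,1.0,0,0,0,1],[0,0,0,0,0,0,1],[0,0,0,0,0,0,1]]}}

```text
time_s: 7.65
eef_pos: [0.4551, -0.0182, 0.0548]
orientation: [0.745, 0.667, 0.0, 0.0]
ft_force: [-0.1, 0.4, -1.3]
gripper_width: 0.0383
```

```bash
cat > pp.py <<'E'
from plan import *
ps=np.radians(-6.2);u=np.array([np.cos(ps),np.sin(ps)]);v=np.array([-u[1],u[0]]);o=np.array([.6331,-.0369])
s=sense();d=s['eef_pos'][:2]-o
print('t',s['time_s'],'press xy',(d@u).round(4),(d@v).round(4),'z',s['eef_pos'][2].round(4),'yaw',yaw().round(2),'w',s['gripper_width'].round(4),'F press',(s['ft_force'][:2]@u).round(2),(s['ft_force'][:2]@v).round(2),s['ft_force'][2].round(2))
print('q',s['orientation'].round(4))
E
python3 pp.py; python3 -c "
from h import *
for n in('wrist','scene'): cv2.imwrite('pics/%s4.png'%n,camera(n)[:,:,::-1])
a=cv2.imread('pics/scene4.png')[150:300,250:450];cv2.imwrite('pics/scene4.png',cv2.resize(a,None,fx=4,fy=4,interpolation=cv2.INTER_CUBIC))"
```

```text
Traceback (most recent call last):
  File "pp.py", line 4, in <module>
    print('t',s['time_s'],'press xy',(d@u).round(4),(d@v).round(4),'z',s['eef_pos'][2].round(4),'yaw',yaw().round(2),'w',s['gripper_width'].round(4),'F press',(s['ft_force'][:2]@u).round(2),(s['ft_force'][:2]@v).round(2),s['ft_force'][2].round(2))
                                                                                                                         ^^^^^^^^^^^^^^^^^^^^^^^^
AttributeError: 'float' object has no attribute 'round'
```

View pics/scene4.png

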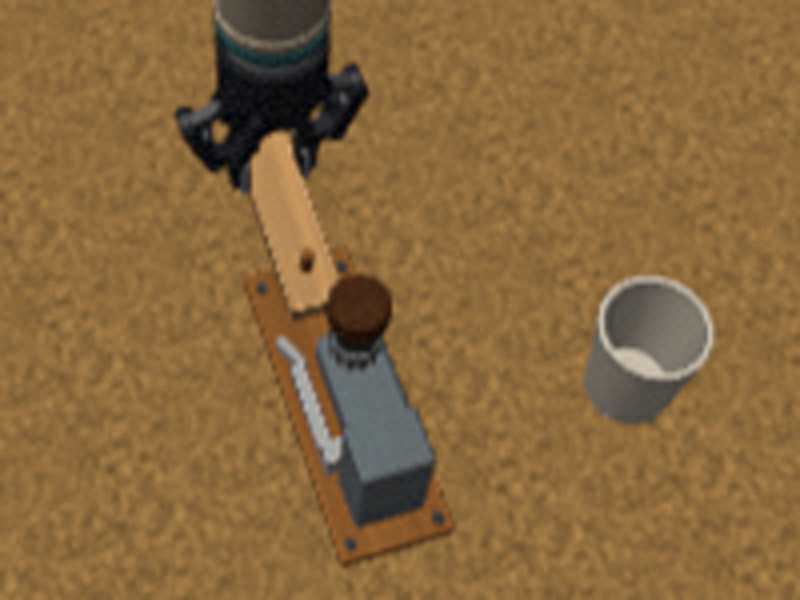

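The strip (tip near (310,310) in the crop) lines up with the channel above the board. Next I lower it onto the board.

```bash
sed -i "s/s\['gripper_width'\].round(4)/round(s['gripper_width'],4)/" pp.py
```

{"name": "carry_out", "arguments": {"series": [[0,0,0.8,0,0,0,1],[0,0,0.5,0,0,0,1],[0,0,0.2,0,0,0,1],[0,0,0.1,0,0,0,1],[0,0,0.1,0,0,0,1],[0,0,0,0,0,0,1]]}}

```text
time_s: 8.35
eef_pos: [0.4546, -0.0183, 0.0372]
orientation: [0.745, 0.667, -0.0, 0.0]
ft_force: [0.9, 0.2, -0.9]
gripper_width: 0.0379
```

```bash
python3 pp.py
```

```text
t 8.35 press xy -0.1795 -0.0008 z 0.0372 yaw 83.71 w 0.0379 F press 0.85 0.25 -0.91
q [ 0.7449  0.6672 -0.      0.    ]
```

{"name": "carry_out", "arguments": {"series": [[0,0.5,0,0,0,0,1],[0,0.7,0,0,0,0,1],[0,0.7,0,0,0,0,1],[0,0.7,0,0,0,0,1],[0,0.7,0,0,0,0,1],[0,0.5,0,0,0,0,1],[0,0,0,0,0,0,1]]}}

```text
time_s: 9.05
eef_pos: [0.4925, -0.0218, 0.0371]
orientation: [0.745, 0.667, -0.0, -0.001]
ft_force: [-0.5, 3.2, -0.3]
gripper_width: 0.0378
```

```bash
python3 pp.py
```

```text
t 9.05 press xy -0.1414 -0.0002 z 0.0371 yaw 83.73 w 0.0378 F press -0.86 3.14 -0.29
q [ 7.447e-01  6.674e-01 -1.000e-04 -7.000e-04]
```

{"name": "carry_out", "arguments": {"series": [[0.06,0,0,0,0,0,1],[0,0.5,0,0,0,0,1],[0,0.6,0,0,0,0,1],[0,0.6,0,0,0,0,1],[0,0.6,0,0,0,0,1],[0,0.4,0,0,0,0,1],[0,0,0,0,0,0,1]]}}

```text
time_s: 9.75
eef_pos: [0.5208, -0.025, 0.0373]
orientation: [0.745, 0.667, 0.001, 0.001]
ft_force: [0.3, 2.7, -1.6]
gripper_width: 0.0377
```

```bash
python3 pp.py
```

```text
t 9.75 press xy -0.1129 -0.0003 z 0.0373 yaw 83.71 w 0.0377 F press -0.01 2.74 -1.57
q [7.449e-01 6.672e-01 7.000e-04 9.000e-04]
```

{"name": "carry_out", "arguments": {"series": [[0.05,0.4,0,0,0,0,1],[0,0.5,0,0,0,0,1],[0,0.5,0,0,0,0,1],[0,0.4,0,0,0,0,1],[0,0.2,0,0,0,0,1],[0,0.2,0,0,0,0,1],[0,0.1,0,0,0,0,1],[0,0,0,0,0,0,1]]}}

```text
time_s: 10.55
eef_pos: [0.5423, -0.0271, 0.0373]
orientation: [0.745, 0.667, -0.0, 0.0]
ft_force: [0.1, -0.8, -1.2]
gripper_width: 0.0381
```

```bash
python3 pp.py
```

```text
t 10.55 press xy -0.0913 -0.0001 z 0.0373 yaw 83.71 w 0.0381 F press 0.22 -0.79 -1.18
q [ 7.448e-01  6.672e-01 -0.000e+00  3.000e-04]
```

{"name": "carry_out", "arguments": {"series": [[0,0.1,0,0,0,0,1],[0,0.1,0,0,0,0,1],[0,0.1,0,0,0,0,1],[0,0.1,0,0,0,0,1],[0,0.1,0,0,0,0,1],[0,0,0,0,0,0,1]]}}

```text
time_s: 11.15
eef_pos: [0.5472, -0.0276, 0.0373]
orientation: [0.745, 0.667, -0.0, 0.0]
ft_force: [-2.0, -2.5, -1.4]
gripper_width: 0.0383
```

{"name": "carry_out", "arguments": {"series": [[0,0.1,0,0,0,0,1],[0,0.1,0,0,0,0,1],[0,0,0,0,0,0,1]]}}

```text
time_s: 11.45
eef_pos: [0.5487, -0.0277, 0.0372]
orientation: [0.745, 0.667, -0.0, -0.0]
ft_force: [-3.2, -2.2, -0.5]
gripper_width: 0.0382
```

```bash
python3 pp.py
```

```text
t 11.45 press xy -0.0849 0.0 z 0.0372 yaw 83.71 w 0.0382 F press -2.89 -2.53 -0.55
q [ 7.448e-01  6.673e-01 -5.000e-04 -3.000e-04]
```

{"name": "carry_out", "arguments": {"series": [[-0.03,0.1,0,0,0,0,1],[0,0.1,0,0,0,0,1],[0,0,0,0,0,0,1]]}}

```text
time_s: 11.75
eef_pos: [0.5488, -0.0278, 0.037]
orientation: [0.745, 0.667, -0.002, -0.002]
ft_force: [-6.4, -2.1, 2.5]
gripper_width: 0.0384
```

```bash
python3 pp.py
```

```text
t 11.75 press xy -0.0848 -0.0001 z 0.037 yaw 83.73 w 0.0384 F press -6.18 -2.79 2.52
q [ 0.7447  0.6674 -0.0016 -0.0018]
```

{"name": "carry_out", "arguments": {"series": [[0,0.1,0.05,0,0,0,1],[0,0.1,0,0,0,0,1],[0,0,0,0,0,0,1],[0,0,0,0,0,0,1]]}}

```text
time_s: 12.15
eef_pos: [0.5489, -0.0278, 0.0369]
orientation: [0.745, 0.667, -0.003, -0.003]
ft_force: [-9.0, -1.0, 8.6]
gripper_width: 0.0382
```

```bash
python3 pp.py;  python3 -c "
from h import *
for n in('wrist','scene','top'): cv2.imwrite('pics/%s5.png'%n,camera(n)[:,:,::-1])
a=cv2.imread('pics/scene5.png')[180:300,280:420];b=cv2.imread('pics/top5.png')[100:220,260:350]
k=lambda a:cv2.resize(a,None,fx=3.4,fy=3.4,interpolation=cv2.INTER_CUBIC)
cv2.imwrite('pics/c5.png',np.hstack([k(a),k(b)]))"
```

```text
t 12.15 press xy -0.0847 -0.0 z 0.0369 yaw 83.74 w 0.0382 F press -8.85 -1.96 8.56
q [ 0.7446  0.6675 -0.0029 -0.0031]
```

View pics/c5.png

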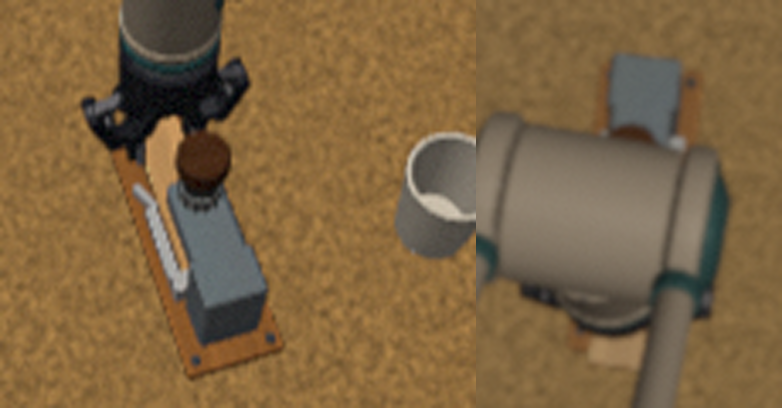

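View pics/wrist5.png

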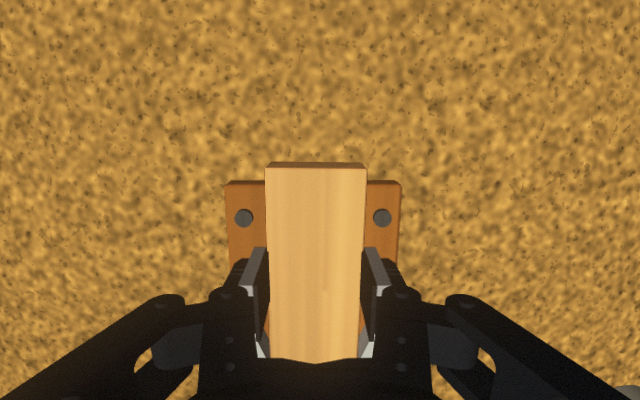

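The wrist view shows the strip's rear edge at row 168 and the board's rear edge near row 184. The overhang should be 10 mm.

```bash
python3 - <<'E'
from pp import *
m=cam('wrist')
f=lambda p:np.array([(p[:2]-o)@u,(p[:2]-o)@v]).round(4)
for c in((265,168,.03),(367,168,.03),(224,184,.012),(401,184,.012),(244,218,.012),(382,218,.012)): print(c,f(on(m,*c)))
E
```

```text
t 12.3 press xy -0.0848 -0.0 z 0.0369 yaw 83.74 w 0.0383 F press -10.11 -2.4 8.7
q [ 0.7447  0.6674 -0.0029 -0.0031]
(265, 168, 0.03) [-0.1308 -0.0189]
(367, 168, 0.03) [-0.1308  0.0202]
(224, 184, 0.012) [-0.1208 -0.0399]
(401, 184, 0.012) [-0.1208  0.0383]
(244, 218, 0.012) [-0.1051 -0.0318]
(382, 218, 0.012) [-0.1051  0.0306]
```

The overhang is exactly 10 mm, so the strip is home. Releasing it and rising.

{"name": "carry_out", "arguments": {"series": [[0,-0.1,-0.05,0,0,0,1],[0,0,0,0,0,0,-1],[0,0,0,0,0,0,-1],[0,0,0,0,0,0,-1],[0,0,0,0,0,0,-1],[0,0,0,0,0,0,-1],[0,0,0,0,0,0,-1]]}}

```text
time_s: 13.0
eef_pos: [0.5523, -0.0282, 0.0373]
orientation: [0.745, 0.667, 0.0, 0.0]
ft_force: [0.6, 0.7, 0.1]
gripper_width: 0.0855
```

```bash
python3 pp.py;  python3 -c "
from h import *
cv2.imwrite('pics/w6.png',camera('wrist')[:,:,::-1])"
```

```text
t 13.0 press xy -0.0812 -0.0001 z 0.0373 yaw 83.71 w 0.0855 F press 0.57 0.74 0.14
q [7.448e-01 6.672e-01 1.000e-04 2.000e-04]
```

View pics/w6.png

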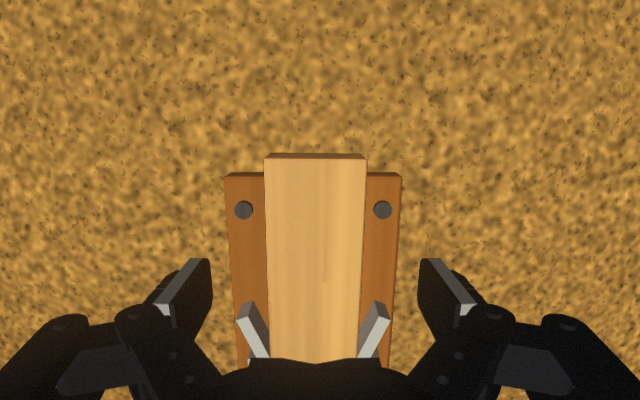

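{"name": "carry_out", "arguments": {"series": [[0,-0.2,-1.0,0,0,0,-1],[0,-0.3,-2.5,0,0,0,-1],[0,0,-3.5,0,0,0,-1],[0,0,-4.0,0,0,0,-1],[0,0,-4.0,0,0,0,-1],[0,0,-3.5,0,0,0,-1],[0,0,-2.0,0,0,0,-1],[0,0,0,0,0,0,1],[0,0,0,0,0,0,1],[0,0,0,0,0,0,1]]}}

```text
time_s: 14.05
eef_pos: [0.546, -0.0275, 0.2409]
orientation: [0.745, 0.667, -0.001, -0.001]
ft_force: [0.2, 0.8, -0.7]
gripper_width: 0.0439
```

```bash
python3 pp.py;  python3 -c "
from h import *
s=sense();np.savez('w7.npz',p=s['eef_pos'],q=s['orientation'])
cv2.imwrite('pics/w7.png',camera('wrist')[:,:,::-1])
cv2.imwrite('pics/s7.png',cv2.resize(camera('scene')[180:300,280:420,::-1],None,fx=5,fy=5,interpolation=cv2.INTER_CUBIC))"
```

```text
t 14.05 press xy -0.0876 -0.0001 z 0.2409 yaw 83.71 w 0.0439 F press 0.16 0.81 -0.69
q [ 0.7449  0.6672 -0.0009 -0.0012]
```

View pics/w7.png

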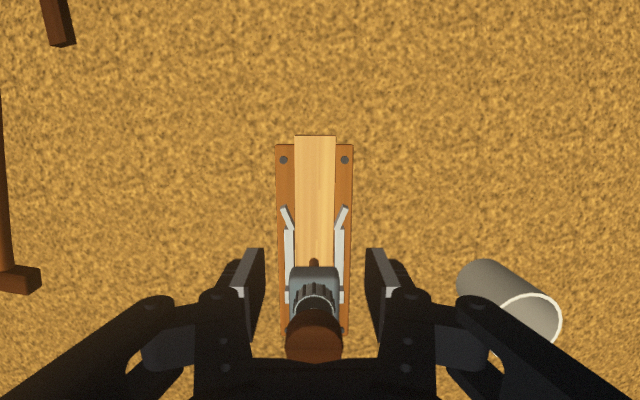

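View pics/s7.png

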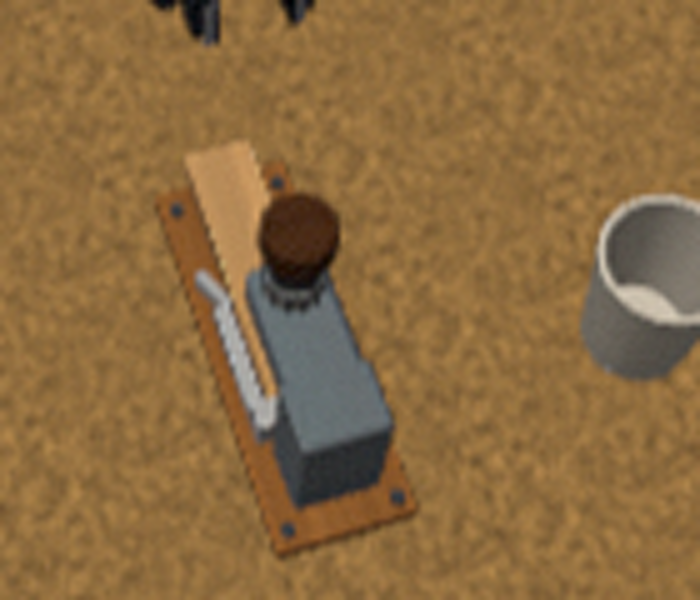

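{"name": "carry_out", "arguments": {"series": [[0,1.0,0,0,0,0,1],[0,2.0,0,0,0,0,1],[0,2.5,0,0,0,0,1],[0,2.0,0,0,0,0,1],[0,1.0,0,0,0,0,1],[0,0.2,1.0,0,0,0,1],[0,0,1.2,0,0,0,1],[0,0,1.0,0,0,0,1],[0,0,0.5,0,0,0,1],[0,0,0,0,0,0,1],[0,0,0,0,0,0,1]]}}

```text
time_s: 15.25
eef_pos: [0.6333, -0.0372, 0.2055]
orientation: [0.745, 0.667, 0.0, 0.0]
ft_force: [0.2, -0.9, -0.2]
gripper_width: 0.0002
```

```bash
python3 pp.py;  python3 -c "
from h import *
cv2.imwrite('pics/w8.png',camera('wrist')[:,:,::-1])
cv2.imwrite('pics/s8.png',cv2.resize(camera('scene')[160:280,280:420,::-1],None,fx=5,fy=5,interpolation=cv2.INTER_CUBIC))"
```

```text
t 15.25 press xy 0.0003 -0.0002 z 0.2055 yaw 83.71 w 0.0002 F press 0.32 -0.88 -0.17
q [7.448e-01 6.672e-01 0.000e+00 1.000e-04]
```

View pics/w8.png

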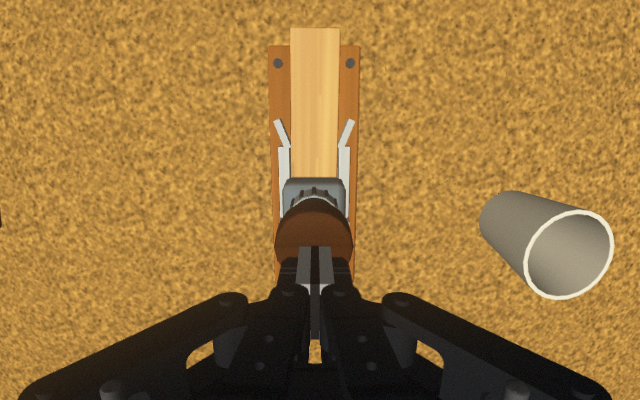

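View pics/s8.png

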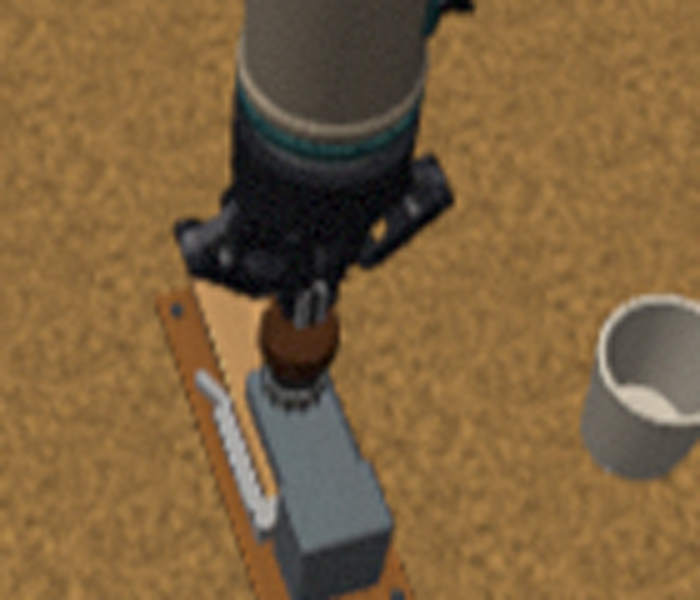

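The closed fingers are centred over the knob (columns 275–353, fingers at 314). Going down towards it.

{"name": "carry_out", "arguments": {"series": [[0,0,0.5,0,0,0,1],[0,0,0.5,0,0,0,1],[0,0,0.3,0,0,0,1],[0,0,0.1,0,0,0,1],[0,0,0.05,0,0,0,1],[0,0,0.05,0,0,0,1],[0,0,0,0,0,0,1]]}}

```text
time_s: 16.05
eef_pos: [0.6336, -0.0372, 0.1904]
orientation: [0.745, 0.667, 0.0, 0.0]
ft_force: [0.2, 0.1, 0.5]
gripper_width: 0.0
```

{"name": "carry_out", "arguments": {"series": [[0,0,0.05,0,0,0,1],[0,0,0.05,0,0,0,1],[0,0,0.05,0,0,0,1],[0,0,0.05,0,0,0,1],[0,0,0.05,0,0,0,1],[0,0,0.05,0,0,0,1]]}}

```text
time_s: 16.65
eef_pos: [0.6336, -0.0372, 0.1875]
orientation: [0.745, 0.667, 0.0, 0.0]
ft_force: [-0.3, 0.8, 2.9]
gripper_width: -0.0001
```

{"name": "carry_out", "arguments": {"series": [[0,0,0.05,0,0,0,1],[0,0,0.05,0,0,0,1],[0,0,0.05,0,0,0,1],[0,0,0.05,0,0,0,1],[0,0,0.05,0,0,0,1],[0,0,0.05,0,0,0,1],[0,0,0.05,0,0,0,1],[0,0,0.05,0,0,0,1],[0,0,0.05,0,0,0,1],[0,0,0.05,0,0,0,1],[0,0,0.05,0,0,0,1],[0,0,0.05,0,0,0,1]]}}

```text
time_s: 17.85
eef_pos: [0.6336, -0.0372, 0.1813]
orientation: [0.745, 0.667, -0.0, 0.0]
ft_force: [-1.0, -0.6, 3.1]
gripper_width: 0.0005
```

{"name": "carry_out", "arguments": {"series": [[0,0,0.05,0,0,0,1],[0,0,0.05,0,0,0,1],[0,0,0.05,0,0,0,1],[0,0,0.05,0,0,0,1],[0,0,0.05,0,0,0,1],[0,0,0.05,0,0,0,1],[0,0,0.05,0,0,0,1]]}}

```text
time_s: 18.55
eef_pos: [0.6336, -0.0372, 0.1785]
orientation: [0.745, 0.667, 0.0, 0.0]
ft_force: [-1.0, -0.5, 6.3]
gripper_width: -0.0002
```

{"name": "carry_out", "arguments": {"series": [[0,0,0.05,0,0,0,1],[0,0,0.05,0,0,0,1],[0,0,0.05,0,0,0,1],[0,0,0.05,0,0,0,1]]}}

```text
time_s: 18.95
eef_pos: [0.6336, -0.0372, 0.1766]
orientation: [0.745, 0.667, 0.0, 0.0]
ft_force: [-1.8, -0.5, 7.2]
gripper_width: -0.0002
```

{"name": "carry_out", "arguments": {"series": [[0,0,0.05,0,0,0,1],[0,0,0.05,0,0,0,1]]}}

```text
time_s: 19.15
eef_pos: [0.6336, -0.0372, 0.1756]
orientation: [0.745, 0.667, 0.0, 0.0]
ft_force: [-2.9, 0.3, 7.1]
gripper_width: -0.0002
```

{"name": "carry_out", "arguments": {"series": [[0,0,0.05,0,0,0,1],[0,0,0.05,0,0,0,1]]}}

```text
time_s: 19.35
eef_pos: [0.6336, -0.0372, 0.1746]
orientation: [0.745, 0.667, 0.0, 0.0]
ft_force: [-2.7, 0.1, 7.9]
gripper_width: -0.0001
```

{"name": "carry_out", "arguments": {"series": [[0,0,0.05,0,0,0,1]]}}

```text
time_s: 19.45
eef_pos: [0.6336, -0.0372, 0.1741]
orientation: [0.745, 0.667, 0.0, 0.0]
ft_force: [-2.6, 0.8, 7.0]
gripper_width: 0.0002
```

{"name": "carry_out", "arguments": {"series": [[0,0,0.05,0,0,0,1]]}}

```text
time_s: 19.55
eef_pos: [0.6336, -0.0372, 0.1736]
orientation: [0.745, 0.667, 0.0, 0.0]
ft_force: [-2.5, 0.1, 7.0]
gripper_width: -0.0001
```

{"name": "carry_out", "arguments": {"series": [[0,0,0.05,0,0,0,1],[0,0,0.05,0,0,0,1]]}}

```text
time_s: 19.75
eef_pos: [0.6336, -0.0372, 0.1726]
orientation: [0.745, 0.667, 0.0, 0.0]
ft_force: [-2.0, -0.2, 7.2]
gripper_width: -0.0001
```

{"name": "carry_out", "arguments": {"series": [[0,0,0.05,0,0,0,1]]}}

```text
time_s: 19.85
eef_pos: [0.6336, -0.0372, 0.1722]
orientation: [0.745, 0.667, 0.0, 0.0]
ft_force: [-1.3, 0.9, 8.8]
gripper_width: -0.0001
```

{"name": "carry_out", "arguments": {"series": [[0,0,0.05,0,0,0,1]]}}

```text
time_s: 19.95
eef_pos: [0.6336, -0.0372, 0.1717]
orientation: [0.745, 0.667, 0.0, 0.0]
ft_force: [-2.1, -0.9, 7.9]
gripper_width: 0.0001
```

{"name": "carry_out", "arguments": {"series": [[0,0,0.05,0,0,0,1]]}}

```text
time_s: 20.05
eef_pos: [0.6336, -0.0372, 0.1712]
orientation: [0.745, 0.667, 0.0, 0.0]
ft_force: [-2.7, 0.8, 8.0]
gripper_width: -0.0
```

{"name": "carry_out", "arguments": {"series": [[0,0,0.05,0,0,0,1]]}}

```text
time_s: 20.15
eef_pos: [0.6336, -0.0372, 0.1707]
orientation: [0.745, 0.667, 0.0, 0.0]
ft_force: [-1.1, 0.7, 7.3]
gripper_width: -0.0001
```

{"name": "carry_out", "arguments": {"series": [[0,0,0.05,0,0,0,1]]}}

```text
time_s: 20.25
eef_pos: [0.6336, -0.0372, 0.1702]
orientation: [0.745, 0.667, 0.0, 0.0]
ft_force: [-2.2, -0.1, 8.0]
gripper_width: 0.0006
```

{"name": "carry_out", "arguments": {"series": [[0,0,0.05,0,0,0,1]]}}

```text
time_s: 20.35
eef_pos: [0.6336, -0.0372, 0.1697]
orientation: [0.745, 0.667, 0.0, 0.0]
ft_force: [-2.3, 0.8, 7.6]
gripper_width: -0.0001
```

{"name": "carry_out", "arguments": {"series": [[0,0,0.05,0,0,0,1]]}}

```text
time_s: 20.45
eef_pos: [0.6336, -0.0372, 0.1692]
orientation: [0.745, 0.667, 0.0, 0.0]
ft_force: [-2.8, 0.1, 7.1]
gripper_width: -0.0003
```

{"name": "carry_out", "arguments": {"series": [[0,0,0.05,0,0,0,1]]}}

```text
time_s: 20.55
eef_pos: [0.6336, -0.0372, 0.1687]
orientation: [0.745, 0.667, 0.0, 0.0]
ft_force: [-1.8, 1.1, 8.0]
gripper_width: 0.0001
```

{"name": "carry_out", "arguments": {"series": [[0,0,0.05,0,0,0,1]]}}

```text
time_s: 20.65
eef_pos: [0.6336, -0.0372, 0.1683]
orientation: [0.745, 0.667, 0.0, 0.0]
ft_force: [-2.4, 0.6, 8.0]
gripper_width: 0.0002
```

{"name": "carry_out", "arguments": {"series": [[0,0,0.05,0,0,0,1]]}}

```text
time_s: 20.75
eef_pos: [0.6336, -0.0372, 0.1678]
orientation: [0.745, 0.667, 0.0, 0.0]
ft_force: [-1.5, 0.5, 7.2]
gripper_width: 0.0002
```

{"name": "carry_out", "arguments": {"series": [[0,0,0.05,0,0,0,1]]}}

```text
time_s: 20.85
eef_pos: [0.6336, -0.0372, 0.1673]
orientation: [0.745, 0.667, 0.0, 0.0]
ft_force: [-2.3, 0.7, 8.9]
gripper_width: 0.0001
```

{"name": "carry_out", "arguments": {"series": [[0,0,0.05,0,0,0,1]]}}

```text
time_s: 20.95
eef_pos: [0.6336, -0.0372, 0.1668]
orientation: [0.745, 0.667, 0.0, 0.0]
ft_force: [-1.7, 0.1, 8.0]
gripper_width: 0.0
```

{"name": "carry_out", "arguments": {"series": [[0,0,0.05,0,0,0,1]]}}

```text
time_s: 21.05
eef_pos: [0.6336, -0.0372, 0.1663]
orientation: [0.745, 0.667, 0.0, 0.0]
ft_force: [-2.3, -0.3, 7.9]
gripper_width: -0.0
```

{"name": "carry_out", "arguments": {"series": [[0,0,0.05,0,0,0,1]]}}

```text
time_s: 21.15
eef_pos: [0.6336, -0.0372, 0.1658]
orientation: [0.745, 0.667, 0.0, 0.0]
ft_force: [-2.0, -0.1, 8.0]
gripper_width: -0.0002
```

{"name": "carry_out", "arguments": {"series": [[0,0,0.05,0,0,0,1]]}}

```text
time_s: 21.25
eef_pos: [0.6336, -0.0372, 0.1653]
orientation: [0.745, 0.667, 0.0, 0.0]
ft_force: [-3.3, 0.7, 8.5]
gripper_width: -0.0
```

{"name": "carry_out", "arguments": {"series": [[0,0,0.05,0,0,0,1]]}}

```text
time_s: 21.35
eef_pos: [0.6336, -0.0372, 0.1648]
orientation: [0.745, 0.667, 0.0, 0.0]
ft_force: [-1.7, 0.3, 8.2]
gripper_width: -0.0001
```

{"name": "carry_out", "arguments": {"series": [[0,0,0.05,0,0,0,1]]}}

```text
time_s: 21.45
eef_pos: [0.6336, -0.0372, 0.1643]
orientation: [0.745, 0.667, 0.0, 0.0]
ft_force: [-2.6, 0.2, 8.8]
gripper_width: 0.0
```

{"name": "carry_out", "arguments": {"series": [[0,0,0.05,0,0,0,1]]}}

```text
time_s: 21.55
eef_pos: [0.6336, -0.0372, 0.1638]
orientation: [0.745, 0.667, 0.0, 0.0]
ft_force: [-2.2, -0.3, 8.8]
gripper_width: 0.0002
```

{"name": "carry_out", "arguments": {"series": [[0,0,0.05,0,0,0,1]]}}

```text
time_s: 21.65
eef_pos: [0.6336, -0.0372, 0.1637]
orientation: [0.745, 0.667, 0.0, 0.0]
ft_force: [-3.5, 0.0, 11.8]
gripper_width: -0.0001
```

{"name": "carry_out", "arguments": {"series": [[0,0,0.05,0,0,0,1]]}}

```text
time_s: 21.75
eef_pos: [0.6336, -0.0372, 0.1637]
orientation: [0.745, 0.667, 0.0, 0.001]
ft_force: [-4.4, 0.2, 13.9]
gripper_width: -0.0002
```

It bottomed at z = 0.1637, and the force is 13.9 N. Holding there.

{"name": "carry_out", "arguments": {"series": [[0,0,0,0,0,0,1],[0,0,0,0,0,0,1]]}}

```text
time_s: 21.95
eef_pos: [0.6336, -0.0372, 0.1637]
orientation: [0.745, 0.667, 0.0, 0.001]
ft_force: [-3.4, -0.4, 11.5]
gripper_width: 0.0001
```

{"name": "carry_out", "arguments": {"series": [[0,0,0,0,0,0,1],[0,0,0,0,0,0,1],[0,0,0,0,0,0,1],[0,0,0,0,0,0,1],[0,0,0,0,0,0,1],[0,0,0,0,0,0,1]]}}

```text
time_s: 22.55
eef_pos: [0.6336, -0.0372, 0.1637]
orientation: [0.745, 0.667, 0.0, 0.001]
ft_force: [-2.9, 0.6, 12.3]
gripper_width: -0.0002
```

It rests at about 12 N. I'll add a small nudge for a firm, mid-range hold.

{"name": "carry_out", "arguments": {"series": [[0,0,0.03,0,0,0,1],[0,0,0,0,0,0,1],[0,0,0,0,0,0,1]]}}

```text
time_s: 22.85
eef_pos: [0.6336, -0.0372, 0.1637]
orientation: [0.745, 0.667, 0.0, 0.001]
ft_force: [-4.3, 0.8, 13.6]
gripper_width: -0.0001
```

{"name": "carry_out", "arguments": {"series": [[0,0,0,0,0,0,1],[0,0,0,0,0,0,1],[0,0,0,0,0,0,1],[0,0,0,0,0,0,1],[0,0,0,0,0,0,1]]}}

```text
time_s: 23.35
eef_pos: [0.6336, -0.0372, 0.1637]
orientation: [0.745, 0.667, 0.0, 0.001]
ft_force: [-3.3, 0.7, 13.3]
gripper_width: -0.0001
```

Held for well over a second at 12–14 N. Rising straight up gently.

{"name": "carry_out", "arguments": {"series": [[0,0,-0.1,0,0,0,1],[0,0,-0.2,0,0,0,1],[0,0,-0.3,0,0,0,1],[0,0,-0.4,0,0,0,1],[0,0,-0.5,0,0,0,1],[0,0,-0.5,0,0,0,1],[0,0,-0.5,0,0,0,1],[0,0,-0.8,0,0,0,1],[0,0,-1.5,0,0,0,1],[0,0,-2.5,0,0,0,1],[0,0,-2.5,0,0,0,1],[0,0,-1.0,0,0,0,1]]}}

```text
time_s: 24.55
eef_pos: [0.6347, -0.0374, 0.272]
orientation: [0.745, 0.667, 0.001, 0.002]
ft_force: [0.5, -0.3, -0.5]
gripper_width: 0.0004
```

{"name": "carry_out", "arguments": {"series": [[0,-2.0,-0.5,0,0,0,0],[0,-3.0,0,0,0,0,0],[0,-3.0,0,0,0,0,0],[0,-1.0,0,0,0,0,0],[0,0,0,0,0,0,0],[0,0,0,0,0,0,0],[0,0,0,0,0,0,0]]}}

```text
time_s: 25.25
eef_pos: [0.5454, -0.0276, 0.2742]
orientation: [0.745, 0.667, 0.0, 0.0]
ft_force: [0.5, 1.1, 0.2]
gripper_width: 0.0424
```

```bash
python3 pp.py;  python3 - <<'E'
from pp import *
m=cam('wrist')
im=camera('wrist')[:,:,::-1];cv2.imwrite('pics/w9.png',im)
cv2.imwrite('pics/s9.png',cv2.resize(camera('scene')[160:290,170:430,::-1],None,fx=3,fy=3,interpolation=cv2.INTER_CUBIC))
E
```

```text
t 25.25 press xy -0.0881 -0.0002 z 0.2742 yaw 83.7 w 0.0424 F press 0.43 1.14 0.22
q [7.449e-01 6.672e-01 2.000e-04 3.000e-04]
t 25.25 press xy -0.0881 -0.0002 z 0.2742 yaw 83.7 w 0.0424 F press 0.43 1.14 0.22
q [7.449e-01 6.672e-01 2.000e-04 3.000e-04]
```

View pics/w9.png

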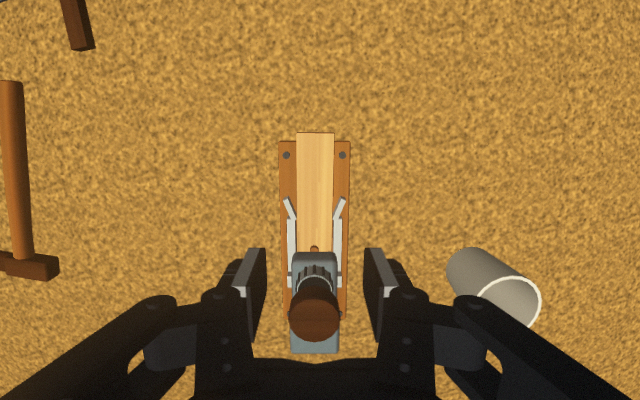

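View pics/s9.png

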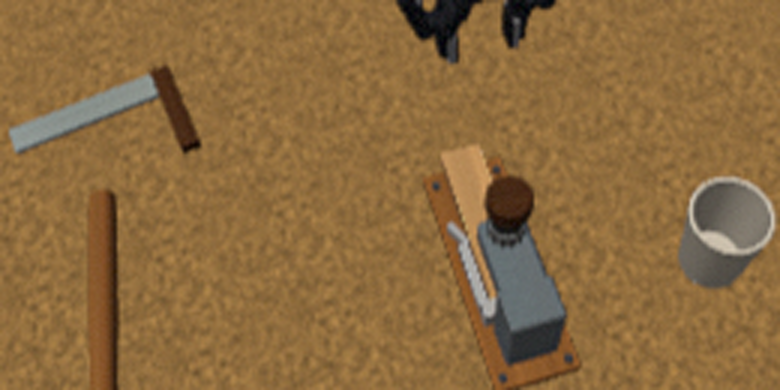

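```bash
python3 - <<'E'
from pp import *
m=cam('wrist')
f=lambda p:np.array([(p[:2]-o)@u,(p[:2]-o)@v]).round(4)
im=cv2.imread('pics/w9.png').astype(int)
print(im[126:146,315].tolist());print(im[134:148,288].tolist())
for c in((296,132.5,.03),(334,132.5,.03),(278.5,141.5,.012),(350,141.5,.012)): print(c,f(on(m,*c)))
a=cv2.imread('pics/scene0.png').astype(int);b=camera('scene')[:,:,::-1].astype(int)
d=np.abs(a-b).max(2);print('knob diff',d[215:240,330:350].max(),'cup',d[215:260,390:430].max(),'mallet',d[220:310,180:225].max(),'square',d[180:215,170:240].max())
E
```

```text
t 25.35 press xy -0.0884 -0.0002 z 0.2741 yaw 83.71 w 0.0428 F press -0.18 -0.0 -0.05
q [ 0.7448  0.6672 -0.      0.    ]
[[77, 153, 201], [80, 160, 210], [82, 164, 213], [64, 132, 176], [61, 125, 170], [63, 135, 180], [47, 88, 128], [79, 144, 202], [106, 178, 227], [101, 175, 227], [100, 176, 227], [98, 174, 223], [101, 175, 226], [101, 176, 226], [102, 178, 228], [100, 178, 226], [98, 176, 225], [103, 178, 227], [101, 174, 226], [103, 177, 227]]
[[75, 150, 198], [73, 151, 200], [80, 160, 210], [72, 149, 201], [73, 148, 196], [67, 137, 184], [53, 109, 152], [29, 69, 115], [44, 106, 172], [55, 117, 178], [49, 111, 177], [46, 114, 177], [45, 112, 177], [43, 110, 173]]
(296, 132.5, 0.03) [-0.1313 -0.0194]
(334, 132.5, 0.03) [-0.1313  0.0201]
(278.5, 141.5, 0.012) [-0.1204 -0.0398]
(350, 141.5, 0.012) [-0.1203  0.0388]
knob diff 72 cup 11 mallet 23 square 15
```

```bash
python3 - <<'E'
from pp import *
f=lambda p:np.array([(p[:2]-o)@u,(p[:2]-o)@v]).round(4)
def edge(im,cols,r0,r1):
    g=im[r0:r1,cols[0]:cols[1],2].astype(float).mean(1);d=np.diff(g);k=int(np.argmax(d));
    w=d[max(k-1,0):k+2].clip(0);return r0+max(k-1,0)+ (w*np.arange(len(w))).sum()/w.sum()+.5
d=np.load('w7.npz')
for n,s_,z in(('w7',dict(eef_pos=d['p'],orientation=d['q']),0),('w9',sense(),0)):
    m=cam('wrist',s_);im=cv2.imread(f'pics/{n}.png')
    r=(130,142) if n=='w7' else (127,139);b=(140,152) if n=='w7' else (137,148)
    es=edge(im,(302,330),*r);eb=np.mean([edge(im,(283,291),*b),edge(im,(338,347),*b)])
    A,B=f(on(m,315,es,.03)),f(on(m,315,eb,.012));print(n,es,eb,A,B,(B-A)[0]*1000)
a=cv2.imread('pics/scene0.png')[205:245,325:355];b=camera('scene')[:,:,::-1]
print(cv2.phaseCorrelate(a.mean(2),b[205:245,325:355].astype(float).mean(2)))
cv2.imwrite('pics/kn.png',cv2.resize(np.hstack([a,b[205:245,325:355]]),None,fx=10,fy=10,interpolation=cv2.INTER_NEAREST))
E
```

```text
t 25.4 press xy -0.0886 -0.0002 z 0.2741 yaw 83.71 w 0.043 F press -1.05 0.36 -0.87
q [ 7.449e-01  6.672e-01 -1.000e-04 -1.000e-04]
w7 135.5 144.59796437659034 [-0.1306  0.0005] [-0.1202  0.0005] 10.399999999999993
w9 132.67040699885888 141.5722697124827 [-0.1314  0.0003] [-0.1205  0.0003] 10.899999999999993
((0.5311726968585262, -0.3043896466485556), 0.634969833355226)
```

View pics/kn.png

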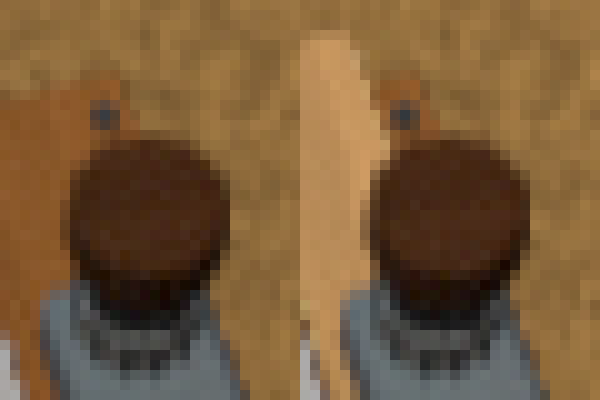

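The knob image matches the one from before the press, so it is fully up. The strip's overhang reads 10.4 to 10.9 mm, which is ambiguous from this height, so I'll take a closer look from z≈0.10.

{"name": "carry_out", "arguments": {"series": [[0,-0.5,2.0,0,0,0,-1],[0,-0.5,3.5,0,0,0,-1],[0,0,4.0,0,0,0,-1],[0,0,4.0,0,0,0,-1],[0,0,2.5,0,0,0,-1],[0,0,1.0,0,0,0,-1],[0,0,0,0,0,0,-1],[0,0,0,0,0,0,-1],[0,0,0,0,0,0,-1],[0,0,0,0,0,0,-1]]}}

```text
time_s: 26.45
eef_pos: [0.5352, -0.0264, 0.1059]
orientation: [0.745, 0.667, 0.001, 0.001]
ft_force: [0.7, -0.3, 0.5]
gripper_width: 0.0855
```

```bash
python3 - <<'E'
from pp import *
m=cam('wrist');im=camera('wrist')[:,:,::-1];cv2.imwrite('pics/w10.png',im)
E
```

```text
t 26.45 press xy -0.0985 -0.0002 z 0.1059 yaw 83.71 w 0.0855 F press 0.76 -0.23 0.54
q [0.7448 0.6673 0.0009 0.0012]
```

View pics/w10.png

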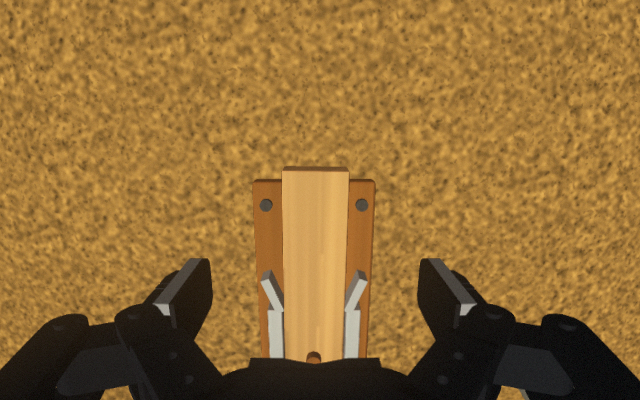

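```bash
python3 - <<'E'
from pp import *
f=lambda p:((p[:2]-o)@u)
R0=sense()['orientation']
def pose(x,y,z,q): 
    p=o+x*u+y*v; return dict(eef_pos=np.array([*p,z]),orientation=np.array(q)/np.linalg.norm(q))
J=[('wrist5',pose(-.0847,0,.0369,[.7446,.6675,-.0029,-.0031]),(160,176),(178,192),(230,260),(372,395)),
('w6',pose(-.0812,-.0001,.0373,[.7448,.6672,.0001,.0002]),(148,166),(168,184),(232,258),(374,396)),
('w10',sense(),(162,178),(174,190),(258,278),(353,370))]
for n,s_,r,b,c1,c2 in J:
    m=cam('wrist',s_);im=cv2.imread(f'pics/{n}.png').astype(float)[:,:,2]
    def prof(c,rr): return im[rr[0]:rr[1],c[0]:c[1]].mean(1).round(0)
    print(n,'strip',r[0],prof((290,340),r).astype(int).tolist());print(' board',b[0],prof(c1,b).astype(int).tolist(),prof(c2,b).astype(int).tolist())
    def E(c,rr):
        g=prof(c,rr);k=int(np.argmin(g[:-2])) ;d=np.diff(g)[k:k+3].clip(0);return rr[0]+k+.5+(d*np.arange(len(d))).sum()/d.sum()
    es=E((290,340),r);eb=(E(c1,b)+E(c2,b))/2
    print(es,eb,f(on(m,315,es,.03))*1e3,f(on(m,315,eb,.012))*1e3)
E
```

```text
t 26.5 press xy -0.0987 -0.0001 z 0.1057 yaw 83.71 w 0.0853 F press -0.47 0.62 -0.59
q [0.7448 0.6673 0.0008 0.001 ]
wrist5 strip 160 [174, 163, 119, 116, 117, 118, 117, 133, 186, 216, 219, 221, 221, 221, 221, 221]
 board 178 [182, 170, 122, 90, 93, 100, 122, 149, 161, 163, 164, 166, 166, 166] [164, 159, 106, 93, 95, 101, 128, 158, 165, 168, 169, 171, 171, 171]
164.0 183.15401785714286 -132.20173114859875 -121.03085155687894
w6 strip 148 [163, 163, 164, 166, 159, 117, 111, 112, 113, 115, 145, 206, 210, 212, 212, 213, 213, 213]
 board 168 [179, 174, 170, 160, 103, 85, 89, 97, 126, 152, 154, 156, 158, 159, 158, 158] [154, 156, 159, 155, 104, 89, 92, 103, 134, 158, 159, 160, 163, 163, 163, 164]
155.75 175.11598915989163 -131.79759100765543 -120.87993964121836
w10 strip 162 [168, 169, 171, 167, 137, 110, 111, 112, 131, 183, 213, 215, 216, 215, 215, 216]
 board 174 [192, 188, 182, 175, 159, 98, 89, 101, 136, 155, 157, 159, 159, 159, 160, 159] [158, 153, 151, 154, 145, 89, 92, 109, 148, 159, 163, 164, 164, 164, 164, 165]
169.35714285714286 181.35811504879302 -131.97648150559039 -121.03813649000845
```

```bash
python3 - <<'E'
from pp import *
f=lambda p:((p[:2]-o)@u)*1e3
def pose(x,y,z,q): 
    p=o+x*u+y*v; return dict(eef_pos=np.array([*p,z]),orientation=np.array(q)/np.linalg.norm(q))
for s_,a,b in((pose(-.0847,0,.0369,[.7446,.6675,-.0029,-.0031]),167.6,184.2),(pose(-.0812,-.0001,.0373,[.7448,.6672,.0001,.0002]),158.33,176.05),(sense(),170.65,181.75)):
    m=cam('wrist',s_);x,y=f(on(m,315,a,.03)),f(on(m,315,b,.012));print(x.round(2),y.round(2),(y-x).round(2))
E
```

```text
t 26.5 press xy -0.0987 -0.0001 z 0.1057 yaw 83.71 w 0.0853 F press -0.47 0.62 -0.59
q [0.7448 0.6673 0.0008 0.001 ]
-130.82 -120.56 10.25
-130.81 -120.47 10.35
-131.22 -120.78 10.43
```

The overhang reads 10.25 mm while gripped against the stop, 10.35 mm after release and 10.4 mm now. That spread is within measurement noise, so the strip is home. The gripper is open and touching nothing (tips at about z=0.09). Handing in.

```bash
python3 -c "
from workcell import *
print(sense()['ft_force']);print(sign_off())"
```

```text
[-0.39857117  0.66904551 -0.59475804]
the job is handed in; nothing more can be done
None
```

The strip is home in the press, the knob was pressed to its depth stop and sprang back up, and the job is handed in at about 26.5 s of the 72 s allowed.

- **Strip:** I gripped it 34 mm behind its centre and slid it along the channel until the force rose against the end stop to about 10 N with no further movement.
- **Press:** I pressed the knob at 5 mm/s. It met the dowel after about 8 mm and bottomed at about 24 mm of travel. I held it there for about 1.6 s, and the highest reading was 14 N, well under the 28 N limit. I then let it spring back up.
- **Last checks:**
  - In the scene picture the knob stands where it did before the press.
  - The strip's overhang past the board reads 10.4 mm, against a nominal 10 mm. It read 10.25 mm when held against the stop and 10.35 mm after release. One picture from higher up read 10.9 mm, about half a pixel off, and the closer look did not confirm it.
  - The cup, mallet and square showed no change in the picture, and the gripper is open and clear of everything.
- **Disagreements:**
  - An automatic picture comparison flagged a change around the knob. Viewed side by side, the change was the strip now lying behind it.
  - The overhead and scene cameras disagreed by about 4 mm at the start, so I worked from the wrist camera instead.

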